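# Scoop the two tank caps from under the parts riser

## Task

The two round black screw caps of the white tank have ended up under the low slatted riser. Take the flat scoop by its fin, slide it along the bench under the riser's front lip until both caps are on it, draw it right out in front of the riser again with both caps aboard, and leave it flat on the bench; the fingers must not touch the caps.

Things in the scene. Friction and masses are not known exactly. Their poses are not given: they have to be found in the camera images.
- scoop: Flat steel scoop (sizes in mm), 0.25 kg, on the bench. Origin: underside below the middle of its fin; x forward to the scooping edge, z up. Fin to grip: along x, 60 long, 14 thick in y, top at 63, on a 3 thick tail 40 wide. Pan: floor 3 thick, x 54 to 135, 122 wide inside, 130 outside; bevelled thin edge ends at x = 150; back wall 25 high; side walls 19 high, to x = 125; front open.
- rack: Slatted aluminium riser (mm), fixed, 460 wide, 62 high. Origin: bench below mid front edge of its lip; x inward, y along it. Gap under lip 42; end plates at y = +-215. Stop rail at the back: face x = 90, 8 to 26 above the bench; parts pushed in rest on it and ride up onto the scoop, whose edge passes below it to x = 105 (fin then 45 before the lip). Copper studs on the back slat.
- cap_a: Round black ribbed screw cap, 34 mm diameter, 18 high, 25 g, flat on the bench under the riser, lower rim bevelled. Origin: centre of its underside. cap_b lies beside it, 39 to 48 mm centre to centre along the riser: both fit in the pan in one straight push. A steel ring and a square black plug under the riser's other half are not wanted.
- cap_b: The second cap, the same as cap_a.

How it is judged:
By the outcome, as a careful person would: the job done as asked, in the order asked, and still so for the second after the job is handed in, with the robot touching nothing.
It also fails if it takes over 48 s, if anything falls off the work surface, if the arm or the gripper's body presses on something with over 40 N, if the wrist force passes 120 N, or if a joint passes its speed limit or range.

## Robot

A 6-joint arm with a two-finger parallel gripper is mounted at the origin on the work surface. World frame = base frame: x ahead of the robot, y to its left, z up, the work surface at z = 0. Lengths are in m, angles in rad, forces in N, time in s.
With the tool pointing down it reaches from about 0.375 to 0.9 m from the base axis. Payload 3.1 kg.
Tool frame: the origin (TCP) lies at the very end of the fingers, on their centre line; the grasp point (between the pads) lies 19 mm behind it; z points along the fingers, y is the direction in which the jaws open and shut (so a half turn about z gives the same grasp; the last joint's range is limited). The gripper opens to 85 mm and grips with 20 to 120 N. Pads are 22 mm wide; open, the fingers measure 114 mm over their backs; the gripper's body (76 mm by 85 mm) begins 54 mm behind the grasp point. The pads swing forward as they close: fully open they stand 13 mm farther back than shut.
Start: joints at [1.133, 0.527, 1.433, -0, 1.181, -0.178], TCP at [0.16, 0.604, 0.231] pointing down, gripper open.
Joint ranges: [-3.08, 3.08], [-0.75, 2.2], [0.22, 2.44], [-1.43, 4.57], [0, 2.65], [-2.85, 2.85]. Speed limits (rad/s): [2.79, 2.79, 3.14, 3.14, 3.14, 3.14].

## Interface

Orientations are given as a unit quaternion [x, y, z, w].
In Python, from station import manip gives the robot as it stands.
- The arm moves only by the tool send_rows, never from a script. Its argument "motion" is a list of rows, each an object with "gripper": the finger opening in mm, from 0 to 85.4; "travel": the shift along the tool's x, y, z in mm, a list of three; "rotation": the turn, a rotation vector about the tool's x, y, z in degrees, a list of three. In form: [{"gripper": gripper, "travel": [x, y, z], "rotation": [ax, ay, az]}, ...]. A call has 1 to 12 rows; each row shifts and turns the commanded pose from where the row before left it, along the tool's axes as they then stand; what a row does not reach is not made up. A row lasts 1/12 s, in which the tool goes at most 41.7 mm and 7.16 degrees, less where a joint would pass 70% of its speed; a pose out of reach is approached as far as the arm can. A call is refused whole if a number of a shift passes 41.7 or a number of a turn 7.16, either way. A call with a gripper value outside its range is refused whole. The fingers move at their own pace and stop on an object; "newtons" is the grip in N (left out, the last holds). Time passes only in rows, so rows that do not move let the fingers close. It gives the time, the measured TCP pose, the force and the opening at its end, in the units of the state.
- manip.sense(): the state, without advancing time (a new reading comes with each control period).
- manip.snapshot(name): name is "scene" or "top" or "wrist"; returns the picture (420x560x3 uint8, red, green, blue); there is no depth.
- manip.calibration(name): a dict with "fx", "fy", "cx", "cy" (pixels), "cam_to_world" (4x4, takes a point from camera to world coordinates). Camera axes: x right, y down, z forward; pixel columns grow to the right and rows downward; lengths in m; the calibration is good to about 2 mm. The wrist camera is an equidistant fisheye: a pixel r from the principal point sees the ray r / f radians off the axis. A picture is of the moment at which its call begins: read the wrist's pose just before it. calibration takes no time and is no camera call; for the wrist camera it gives the pose at the moment of the call.
- manip.sign_off(): hands the job in, once; it reports no verdict.
The state is a dict: "t": time; "q": joint angles; "qd": joint speeds; "tau": joint torques, N m; "tcp_pos": TCP position; "tool_rot": TCP orientation; "force": force on the tool from outside, world axes, zero at the start; "ft_torque": the same for the moment, N m; "finger_gap": opening from 0.0 (shut) to 1.0 (fully open).
Only numpy, scipy, OpenCV 4.12 (cv2) and the standard library are available. Lean on these libraries where they do the work, as an engineer would, in place of code of your own. Each camera call takes 0.05 s, during which the arm holds its last target. There are 200 camera calls.

## Working session

There is one attempt and no reset: what is moved stays moved. The work goes in short steps, Python scripts to look and compute and a tool call to move; the robot and the scene stay as the last step left them, time stands still between calls to the robot, and variables do not carry over. Pictures are saved under pics/ and viewed, about 8 in all and at most 12, crops included, and the job is handed in when it is done.

Besides the shell and the picture viewer there is one more tool, called after "Call:" in YAML: its name, and indented under it one key for each argument. send_rows: Moves the arm, as the interface text tells. Its arguments: {"type":"object","properties":{"motion":{"type":"array","items":{"type":"object","properties":{"gripper":{"type":"number"},"travel":{"type":"array","items":{"type":"number"}},"rotation":{"type":"array","items":{"type":"number"}}}}},"newtons":{"type":"number"}},"required":["motion"]}

```bash
mkdir -p pics; ls; python3 - <<'E'
from station import manip
import cv2, numpy as np
s=manip.sense(); print(s['t'],s['tcp_pos'],s['tool_rot'],s['finger_gap'])
ims=[]
for n in ("scene","top"):
    im=manip.snapshot(n); cv2.imwrite(f'pics/{n}0.png',im[:,:,::-1])
    c=manip.calibration(n); print(n,c['fx'],c['fy'],c['cx'],c['cy'],np.round(c['cam_to_world'],3).tolist())
E
```

```text
pics
0.0 [0.15961015 0.60351086 0.2302983 ] [ 1.29039821e-01  9.91638778e-01 -1.07231037e-03 -3.30859045e-04] 0.9997676059319819
scene 409.12570392300825 409.12570392300825 286.3051412127071 213.31058557413897 [[-0.256, 0.788, -0.56, 0.922], [0.967, 0.202, -0.157, 0.124], [-0.011, -0.582, -0.813, 0.569], [0.0, 0.0, 0.0, 1.0]]
top 490.7002464561253 490.7002464561253 280.92343639761214 213.2987777243853 [[0.018, -0.993, 0.12, 0.462], [-0.999, -0.022, -0.028, 0.021], [0.03, -0.119, -0.992, 0.851], [0.0, 0.0, 0.0, 1.0]]
```

View pics/scene0.png

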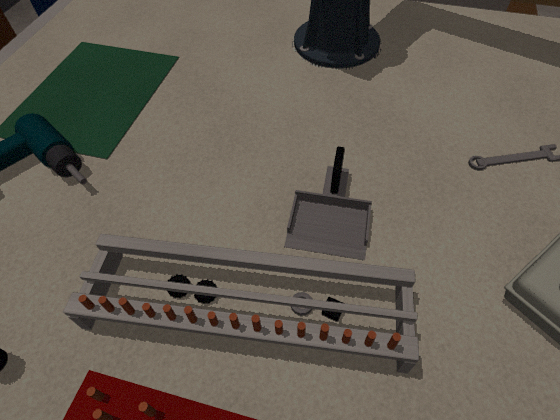

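View pics/top0.png

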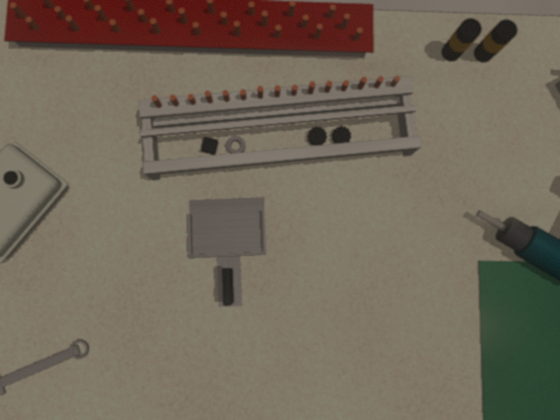

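The top view shows the scoop with its fin at about (228,287) and its edge facing the riser. The caps are at about (317,136) and (341,135), and the lip front runs (145,173)–(419,150). The ring and plug are at (235,145) and (209,145). Next I'll measure these positions.

```bash
cat > h.py <<'E'
from station import manip
import cv2, numpy as np
def ray(n,px,z,c=None):
    c=c or manip.calibration(n); T=np.array(c['cam_to_world'])
    d=np.array([(px[0]-c['cx'])/c['fx'],(px[1]-c['cy'])/c['fy'],1.])
    if n=='wrist':
        r=np.hypot(d[0],d[1]); d=np.array([d[0]/r*np.sin(r),d[1]/r*np.sin(r),np.cos(r)])
    d=T[:3,:3]@d; o=T[:3,3]; return (o+d*(z-o[2])/d[2])[:2]
def blobs(im,roi,thr,amin=30):
    x0,y0,x1,y1=roi; g=cv2.cvtColor(im,cv2.COLOR_BGR2GRAY)[y0:y1,x0:x1]
    n,l,st,ce=cv2.connectedComponentsWithStats((g<thr).astype(np.uint8))
    out=[]
    for i in range(1,n):
        if st[i,4]>=amin:
            p=np.argwhere(l==i)[:,::-1].astype(np.float32)
            out.append((st[i,4],ce[i]+[x0,y0],cv2.minAreaRect(p)[1:]))
    return out
E
python3 - <<'E'
from h import *
t=cv2.imread('pics/top0.png'); s=cv2.imread('pics/scene0.png')
g=cv2.cvtColor(t,cv2.COLOR_BGR2GRAY)
print('bench',g[200,320],'lip',g[162,280],'pan',g[230,226])
for n,im,roi in(('top',t,(180,120,400,160)),('top',t,(205,255,250,315)),('scene',s,(150,260,350,325)),('scene',s,(320,140,350,200))):
    for a,c,r in blobs(im,roi,45): print(n,a,c.round(1),r,[ray(n,c,z).round(4).tolist() for z in (0,.018,.063)])
a=cv2.resize(t[70:320,130:430],None,fx=2.6,fy=2.3,interpolation=cv2.INTER_CUBIC)
a=cv2.convertScaleAbs(a,alpha=1.6)
cv2.imwrite('pics/crop1.png',a)
E
```

```text
bench 122 lip 69 pan 95
top 234 [316.5 135.8] ((16.73495864868164, 16.492422103881836), 75.96376037597656) [[0.7051, -0.0636], [0.6999, -0.0618], [0.6871, -0.0573]]
top 210 [340.6 134.8] ((14.42803955078125, 17.114639282226562), 84.2894058227539) [[0.7081, -0.1069], [0.7029, -0.1042], [0.6899, -0.0974]]
top 183 [209.  145.3] ((13.339458465576172, 13.824529647827148), 14.03624439239502) [[0.6828, 0.1267], [0.6781, 0.1245], [0.6664, 0.1189]]
top 319 [227.3 285.8] ((35.089439392089844, 9.377681732177734), 87.79740142822266) [[0.4376, 0.0869], [0.4381, 0.0856], [0.4394, 0.0821]]
scene 125 [179.4 278.8] ((21.20993995666504, 8.18629264831543), 7.125016689300537) [[0.6913, -0.1134], [0.6986, -0.1058], [0.7169, -0.087]]
scene 85 [206.5 283. ] ((18.10193634033203, 6.363961219787598), 8.130102157592773) [[0.6875, -0.0703], [0.6949, -0.0641], [0.7135, -0.0487]]
scene 97 [176.7 293.7] ((19.28411102294922, 6.428037643432617), 5.194429397583008) [[0.7153, -0.1074], [0.7219, -0.1001], [0.7383, -0.0817]]
scene 142 [204.3 298.1] ((21.04306983947754, 8.877545356750488), 9.462322235107422) [[0.7115, -0
[... 608 characters left out ...]
[[0.6886, 0.124], [0.696, 0.124], [0.7145, 0.124]]
scene 81 [191.7 316.9] ((11.53523063659668, 7.442083358764648), 60.2551155090332) [[0.7434, -0.0715], [0.749, -0.0653], [0.7632, -0.0498]]
scene 51 [213.6 321. ] ((8.049844741821289, 7.155416965484619), 63.43495178222656) [[0.7412, -0.0384], [0.747, -0.0333], [0.7613, -0.0204]]
scene 40 [234.7 321.9] ((6.31858491897583, 7.554830074310303), 74.05460357666016) [[0.7348, -0.0086], [0.7407, -0.0044], [0.7556, 0.0061]]
scene 393 [336.9 170.7] ((8.9095458984375, 47.09331512451172), 8.130102157592773) [[0.4143, 0.0798], [0.4304, 0.0812], [0.4706, 0.0847]]
scene 62 [329.1 198. ] ((25.0, 3.0), 0.0) [[0.4805, 0.0785], [0.4944, 0.08], [0.5294, 0.0836]]
```

View pics/crop1.png

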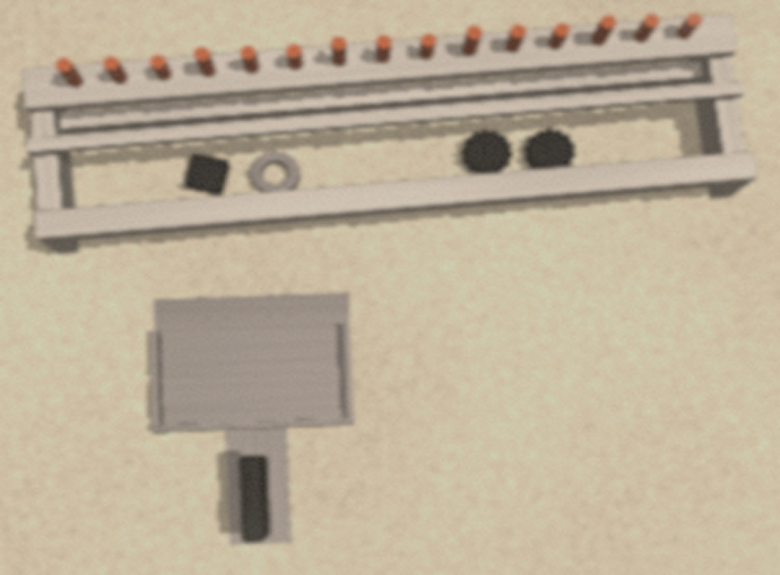

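The crop shows the lip front edge from (36,237) to (752,180), the scoop edge from (155,300) to (348,293), and the fin at (241–267, 457–541), all in crop pixels. The caps lie clear behind the lip, one scoop width or so to the right.

```bash
python3 - <<'E'
from h import *
c=lambda x,y:(x/2.6+130,y/2.3+70)
for nm,p,zs in(('lipL',(36,237),(.062,.042)),('lipR',(752,180),(.062,.042)),('lipbackL',(36,211),(.062,)),('lipbackR',(752,155),(.062,)),
 ('edgeL',(155,300),(0,)),('edgeR',(348,293),(0,)),('panbackL',(153,431),(0,.025)),('panbackR',(352,424),(0,.025)),('tailL',(230,543),(.003,)),('tailR',(290,542),(.003,)),
 ('fintopf',(254,457),(.063,)),('fintopb',(256,541),(.063,)),('finBR',(267,541),(.063,)),('finFR',(266,457),(.063,)),('finFL',(242,457),(.063,))):
    print(nm,[ray('top',c(*p),z).round(4).tolist() for z in zs])
s=manip.sense(); 
from scipy.spatial.transform import Rotation as R
print(R.from_quat(s['tool_rot']).as_matrix().round(3))
c=manip.calibration('wrist'); T=np.array(c['cam_to_world']); print(c['fx'],c['cx'],c['cy'],T.round(3).tolist())
E
```

```text
lipL [[0.6179, 0.2227], [0.6219, 0.2278]]
lipR [[0.6707, -0.2286], [0.676, -0.235]]
lipbackL [[0.6366, 0.2236]]
lipbackR [[0.6893, -0.2289]]
edgeL [[0.5836, 0.1569]]
edgeR [[0.5919, 0.0278]]
panbackL [[0.4847, 0.1543], [0.4841, 0.1504]]
panbackR [[0.4925, 0.0229], [0.4916, 0.0229]]
tailL [[0.4034, 0.1005]]
tailR [[0.4047, 0.0615]]
fintopf [[0.4663, 0.0822]]
fintopb [[0.4091, 0.0793]]
finBR [[0.4092, 0.0726]]
finFR [[0.4664, 0.0749]]
finFL [[0.4662, 0.0896]]
[[-0.967  0.256 -0.001]
 [ 0.256  0.967 -0.002]
 [ 0.    -0.002 -1.   ]]
325.19226210127806 279.8356552808945 205.2578843590875 [[0.256, 0.921, 0.294, 0.084], [0.967, -0.243, -0.081, 0.624], [-0.003, 0.305, -0.952, 0.373], [0.0, 0.0, 0.0, 1.0]]
```

Fits from these points:
- **Riser:** yaw is about 6.7° and the lip middle is about (0.645, -0.003).
- **Caps:** they sit at riser x ≈ 48 and y ≈ -66 and -108, so the middle is at -87.
- **Scoop:** the fin is at about (0.438, 0.082) with yaw about 3.4°.

I'll move above the fin now.

Call:
send_rows:
  motion:
    - {"gripper": 85,"travel": [0,0,0],"rotation": [0,0,-6.1]}
    - {"gripper": 85,"travel": [0,0,0],"rotation": [0,0,-6.1]}
    - {"gripper": 85,"travel": [0,0,0],"rotation": [0,0,-6]}
    - {"gripper": 85,"travel": [-15.4,-33.6,0],"rotation": [0,0,0]}
    - {"gripper": 85,"travel": [-15.4,-33.6,0],"rotation": [0,0,0]}
    - {"gripper": 85,"travel": [-15.4,-33.6,0],"rotation": [0,0,0]}
    - {"gripper": 85,"travel": [-15.4,-33.6,0],"rotation": [0,0,0]}
    - {"gripper": 85,"travel": [-15.4,-33.6,0],"rotation": [0,0,0]}
    - {"gripper": 85,"travel": [-15.4,-33.6,0],"rotation": [0,0,0]}
    - {"gripper": 85,"travel": [-15.4,-33.6,0],"rotation": [0,0,0]}
    - {"gripper": 85,"travel": [-15.4,-33.6,0],"rotation": [0,0,0]}
    - {"gripper": 85,"travel": [-15.4,-33.6,0],"rotation": [0,0,0]}

```text
t: 1.1
tcp_pos: [0.3162, 0.3087, 0.2312]
tool_rot: [-0.03, 1.0, -0.0, -0.0]
force: [0.7, 0.0, -0.5]
finger_gap: 0.995
```

Call:
send_rows:
  motion:
    - {"gripper": 85,"travel": [-15.4,-33.6,0],"rotation": [0,0,0]}
    - {"gripper": 85,"travel": [-15.4,-33.6,0],"rotation": [0,0,0]}
    - {"gripper": 85,"travel": [-15.4,-33.6,0],"rotation": [0,0,0]}
    - {"gripper": 85,"travel": [-15.4,-33.6,0],"rotation": [0,0,0]}
    - {"gripper": 85,"travel": [-15.4,-33.6,0],"rotation": [0,0,0]}
    - {"gripper": 85,"travel": [-15.4,-33.6,0],"rotation": [0,0,0]}
    - {"gripper": 85,"travel": [-15.4,-33.6,0],"rotation": [0,0,0]}
    - {"gripper": 85,"travel": [0,0,0],"rotation": [0,0,0]}
    - {"gripper": 85,"travel": [0,0,0],"rotation": [0,0,0]}
    - {"gripper": 85,"travel": [0,0,0],"rotation": [0,0,0]}

```text
t: 1.93
tcp_pos: [0.4367, 0.0821, 0.2309]
tool_rot: [-0.029, 1.0, 0.0, -0.001]
force: [0.4, -0.4, -0.5]
finger_gap: 0.995
```

```bash
cat >> h.py <<'E'
from scipy.spatial.transform import Rotation as R
def st():
    s=manip.sense(); M=R.from_quat(s['tool_rot']).as_matrix()
    print('t',round(s['t'],2),'tcp',np.round(s['tcp_pos'],4),'yaw',round(np.degrees(np.arctan2(-M[0,1],M[1,1])),2),'z',M[:,2].round(4),'F',np.round(s['force'],1),'gap',round(s['finger_gap']*85.4,1))
    return np.array(s['tcp_pos']),M
E
python3 - <<'E'
from h import *
st(); c=manip.calibration('wrist'); w=manip.snapshot('wrist')
print(np.array(c['cam_to_world'])[:3].round(4).tolist(),c['fx'],c['cx'],c['cy'])
cv2.imwrite('pics/w1.png',cv2.convertScaleAbs(w[:,:,::-1],alpha=1.4))
import json; json.dump({k:np.array(v).tolist() for k,v in c.items()},open('w1.json','w'))
E
```

```text
t 1.93 tcp [0.4367 0.0821 0.2309] yaw 3.31 z [-1.9e-03  5.0e-04 -1.0e+00] F [ 0.4 -0.4 -0.5] gap 85.0
[[-0.0575, 0.9512, 0.3032, 0.3588], [0.9983, 0.0548, 0.0173, 0.0775], [-0.0001, 0.3037, -0.9528, 0.3735]] 325.19226210127806 279.8356552808945 205.2578843590875
```

View pics/w1.png

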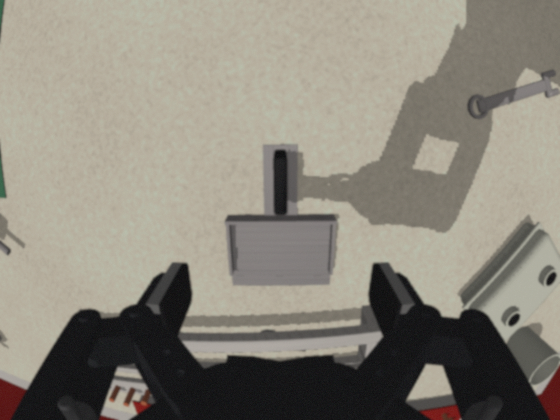

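The wrist view shows the fin at about (280,150–212), central between the jaws, and the pan at (228–336, 215–285). I'll compute its position from these pixels.

```bash
python3 - <<'E'
from h import *
import json; c=json.load(open('w1.json')); im=cv2.imread('pics/w1.png')
for a,ce,r in blobs(im,(255,140,305,214),50): print(a,ce,r)
# fin top ends / scoop edge corners / tail corners
for n,p,z in(('fin back',(281,151),.063),('fin front',(280.5,213),.05),('edgeL',(331,284),0),('edgeR',(234,285),0),('tailBR',(264,144.5),.003),('tailBL',(297,144.5),.003),('backL',(338,217),.025),('backR',(227,217),.025)):
    print(n,ray('wrist',p,z,c).round(4))
E
```

```text
739 [280.29093369 181.58322057] ((62.0, 12.0), 90.0)
fin back [0.4029 0.0812]
fin front [0.4702 0.0846]
edgeL [0.5847 0.1595]
edgeR [0.5937 0.0292]
tailBR [0.405 0.062]
tailBL [0.4028 0.0997]
backL [0.4799 0.1515]
backR [0.4873 0.0241]
```

Call:
send_rows:
  motion:
    - {"gripper": 60,"travel": [-1,0,35],"rotation": [0,0,-0.3]}
    - {"gripper": 60,"travel": [0,0,35],"rotation": [0,0,0]}
    - {"gripper": 60,"travel": [0,0,35],"rotation": [0,0,0]}
    - {"gripper": 60,"travel": [0,0,35],"rotation": [0,0,0]}
    - {"gripper": 60,"travel": [0,0,30],"rotation": [0,0,0]}
    - {"gripper": 60,"travel": [0,0,25],"rotation": [0,0,0]}
    - {"gripper": 60,"travel": [0,0,17],"rotation": [0,0,0]}
    - {"gripper": 60,"travel": [0,0,0],"rotation": [0,0,0]}
    - {"gripper": 60,"travel": [0,0,0],"rotation": [0,0,0]}

```text
t: 2.73
tcp_pos: [0.4373, 0.0833, 0.0189]
tool_rot: [-0.033, 0.999, 0.0, -0.001]
force: [-0.3, -0.9, -0.1]
finger_gap: 0.704
```

Call:
send_rows:
  motion:
    - {"gripper": 5,"travel": [0,0,0],"rotation": [0,0,0]}
    - {"gripper": 5,"travel": [0,0,0],"rotation": [0,0,0]}
    - {"gripper": 5,"travel": [0,0,0],"rotation": [0,0,0]}
    - {"gripper": 5,"travel": [0,0,0],"rotation": [0,0,0]}
    - {"gripper": 5,"travel": [0,0,0],"rotation": [0,0,0]}
    - {"gripper": 5,"travel": [0,0,0],"rotation": [0,0,0]}
    - {"gripper": 5,"travel": [0,0,0],"rotation": [0,0,0]}
    - {"gripper": 5,"travel": [0,0,0],"rotation": [0,0,0]}
    - {"gripper": 5,"travel": [0,0,0],"rotation": [0,0,0]}
    - {"gripper": 5,"travel": [0,0,0],"rotation": [0,0,0]}
  newtons: 70

```text
t: 3.57
tcp_pos: [0.4392, 0.0822, 0.0206]
tool_rot: [-0.032, 0.999, -0.0, 0.001]
force: [-0.6, 1.9, 5.4]
finger_gap: 0.155
```

```bash
python3 - <<'E'
from h import *
st()
E
```

```text
t 3.57 tcp [0.4392 0.0822 0.0206] yaw 3.67 z [ 0.0025  0.     -1.    ] F [-0.6  1.9  5.4] gap 13.2
```

The fin is gripped with a 13 mm gap, matching its 14 mm thickness. Next I'll turn 3° to match the riser, then slide across until the scoop lines up with the caps.

Call:
send_rows:
  motion:
    - {"gripper": 5,"travel": [0,0,0],"rotation": [0,0,-1.5]}
    - {"gripper": 5,"travel": [0,-6,0],"rotation": [0,0,-1.5]}
    - {"gripper": 5,"travel": [-1.5,-15,0],"rotation": [0,0,0]}
    - {"gripper": 5,"travel": [-1.5,-20,0],"rotation": [0,0,0]}
    - {"gripper": 5,"travel": [-1.5,-20,0],"rotation": [0,0,0]}
    - {"gripper": 5,"travel": [-1.5,-25,0],"rotation": [0,0,0]}
    - {"gripper": 5,"travel": [-1.5,-25,0],"rotation": [0,0,0]}
    - {"gripper": 5,"travel": [-1.5,-25,0],"rotation": [0,0,0]}
    - {"gripper": 5,"travel": [-1.5,-25,0],"rotation": [0,0,0]}
    - {"gripper": 5,"travel": [-1.5,-20,0],"rotation": [0,0,0]}
    - {"gripper": 5,"travel": [-1.5,-14,0],"rotation": [0,0,0]}
    - {"gripper": 5,"travel": [0,0,0],"rotation": [0,0,0]}

```text
t: 4.57
tcp_pos: [0.4753, -0.1127, 0.0206]
tool_rot: [-0.057, 0.998, -0.001, 0.001]
force: [-1.6, -5.5, 5.4]
finger_gap: 0.153
```

```bash
python3 - <<'E'
from h import *
p,M=st()
t=manip.snapshot('top')[:,:,::-1].copy(); cv2.imwrite('pics/top2.png',t)
cv2.imwrite('pics/top2c.png',cv2.convertScaleAbs(cv2.resize(t[70:320,200:440],None,fx=3,fy=2.4,interpolation=cv2.INTER_CUBIC),alpha=1.6))
E
```

```text
t 4.57 tcp [ 0.4753 -0.1127  0.0206] yaw 6.57 z [ 0.0024 -0.0019 -1.    ] F [-1.6 -5.5  5.4] gap 13.1
```

View pics/top2c.png

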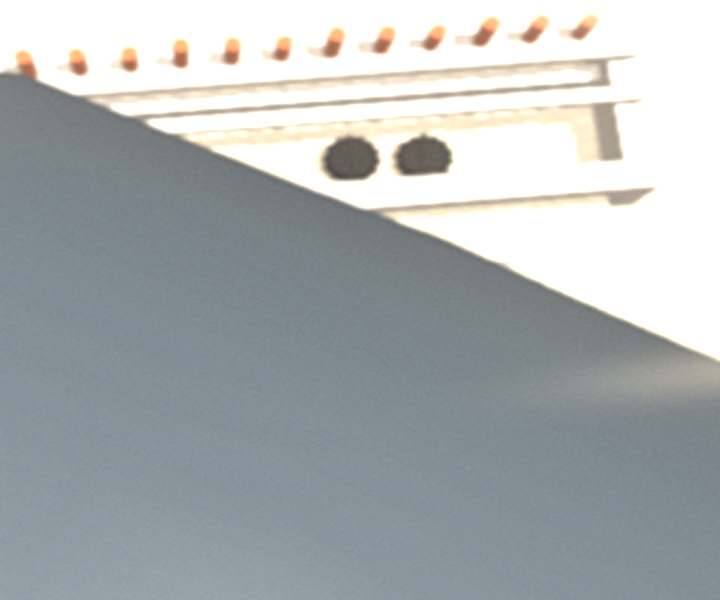

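The arm hides the scoop in the top view, though the caps are unmoved. I'll check the alignment in the scene view.

```bash
python3 - <<'E'
from h import *
t=manip.snapshot('scene')[:,:,::-1].copy(); cv2.imwrite('pics/s2.png',t)
cv2.imwrite('pics/s2c.png',cv2.convertScaleAbs(cv2.resize(t[150:350,60:340],None,fx=2.8,fy=2.8,interpolation=cv2.INTER_CUBIC),alpha=1.5))
E
```

```text
(no output)
```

View pics/s2c.png

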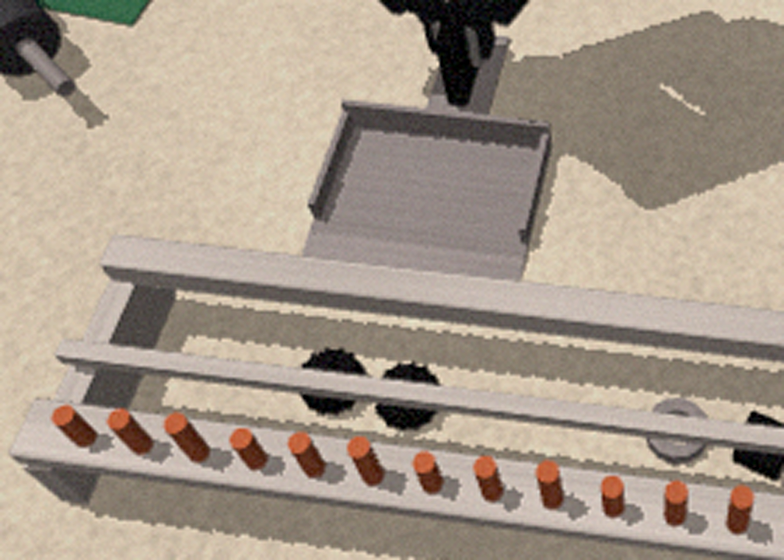

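The pan's back wall corners are at (345,103) and (549,127), and its edge is near the lip. The caps are at (333,383) and (408,396), in crop pixels. I'll convert these to riser coordinates.

```bash
python3 - <<'E'
from h import *
th=np.radians(6.65); X=np.array([np.cos(th),np.sin(th)]); Y=np.array([-X[1],X[0]]); o=np.array([.645,-.003])
c=lambda x,y:(x/2.8+60,y/2.8+150)
for n,p,z in(('backR',(345,103),.025),('backL',(549,127),.025),('sideR',(313,208),.019),('sideL',(527,234),.019),('edgeR',(303,251),0),('edgeL',(521,279),0),('capb',(333,383),.009),('capa',(408,396),.009),('lip front edge top R',(120,236),.062),('lip top at',(784,310),.062)):
    w=ray('scene',c(*p),z); print(n,w.round(4),'rack',((w-o)@X*1000).round(1),((w-o)@Y*1000).round(1))
p,M=st(); print('tcp rack',(p[:2]-o)@X,(p[:2]-o)@Y)
print('edge pred', p[:2]+.15*X)
E
```

```text
backR [ 0.5379 -0.1669] rack -125.4 -150.4
backL [ 0.5247 -0.0399] rack -123.7 -22.7
sideR [ 0.6114 -0.1569] rack -51.2 -149.0
sideL [ 0.5975 -0.0308] rack -50.4 -22.2
edgeR [ 0.6302 -0.1598] rack -32.9 -154.0
edgeL [ 0.6164 -0.0301] rack -31.6 -23.6
capb [ 0.7074 -0.105 ] rack 50.2 -108.5
capa [ 0.7044 -0.0634] rack 52.0 -66.9
lip front edge top R [ 0.6776 -0.2265] rack 6.5 -225.8
lip top at [0.6339 0.1201] rack 3.2 123.6
t 4.67 tcp [ 0.4755 -0.1121  0.0206] yaw 6.61 z [ 0.0033 -0.0026 -1.    ] F [-0.8 -4.5  4.7] gap 13.4
tcp rack -0.18101992732497152 -0.08868594821916527
edge pred [ 0.62445896 -0.09468151]
```

The scoop axis (-87.5) matches the caps' middle (-87.7). I'll push in, fast at first and then slowly.

Call:
send_rows:
  motion:
    - {"gripper": 5,"travel": [-6,0,0],"rotation": [0,0,0]}
    - {"gripper": 5,"travel": [-12,0,0],"rotation": [0,0,0]}
    - {"gripper": 5,"travel": [-12,0,0],"rotation": [0,0,0]}
    - {"gripper": 5,"travel": [-12,0,0],"rotation": [0,0,0]}
    - {"gripper": 5,"travel": [-10,0,0],"rotation": [0,0,0]}
    - {"gripper": 5,"travel": [-6,0,0],"rotation": [0,0,0]}
    - {"gripper": 5,"travel": [-5,0,0],"rotation": [0,0,0]}
    - {"gripper": 5,"travel": [-5,0,0],"rotation": [0,0,0]}
    - {"gripper": 5,"travel": [-5,0,0],"rotation": [0,0,0]}
    - {"gripper": 5,"travel": [-5,0,0],"rotation": [0,0,0]}
    - {"gripper": 5,"travel": [-5,0,0],"rotation": [0,0,0]}
    - {"gripper": 5,"travel": [-5,0,0],"rotation": [0,0,0]}

```text
t: 5.67
tcp_pos: [0.5575, -0.0986, 0.0206]
tool_rot: [-0.059, 0.998, 0.001, -0.004]
force: [-10.6, -1.6, 12.4]
finger_gap: 0.157
```

Call:
send_rows:
  motion:
    - {"gripper": 5,"travel": [-3,0,0],"rotation": [0,0,0]}
    - {"gripper": 5,"travel": [-3,0,0],"rotation": [0,0,0]}
    - {"gripper": 5,"travel": [-3,0,0],"rotation": [0,0,0]}
    - {"gripper": 5,"travel": [-3,0,0],"rotation": [0,0,0]}
    - {"gripper": 5,"travel": [-3,0,0],"rotation": [0,0,0]}
    - {"gripper": 5,"travel": [-3,0,0],"rotation": [0,0,0]}
    - {"gripper": 5,"travel": [-3,0,0],"rotation": [0,0,0]}
    - {"gripper": 5,"travel": [-3,0,0],"rotation": [0,0,0]}

```text
t: 6.33
tcp_pos: [0.5725, -0.0958, 0.0204]
tool_rot: [-0.059, 0.998, 0.003, -0.013]
force: [-9.7, 0.1, 10.3]
finger_gap: 0.153
```

```bash
python3 - <<'E'
from h import *
th=np.radians(6.65); X=np.array([np.cos(th),np.sin(th)]); Y=np.array([-X[1],X[0]]); o=np.array([.645,-.003])
p,M=st(); print('tcp rack',(p[:2]-o)@X,(p[:2]-o)@Y)
t=manip.snapshot('scene')[:,:,::-1].copy(); cv2.imwrite('pics/s3.png',t)
cv2.imwrite('pics/s3c.png',cv2.convertScaleAbs(cv2.resize(t[180:330,80:330],None,fx=3.2,fy=3.2,interpolation=cv2.INTER_CUBIC),alpha=1.6))
E
```

```text
t 6.33 tcp [ 0.5725 -0.0958  0.0204] yaw 6.74 z [-0.0257  0.0042 -0.9997] F [-9.7  0.1 10.3] gap 13.0
tcp rack -0.0827258031994501 -0.08374708094673597
```

View pics/s3c.png

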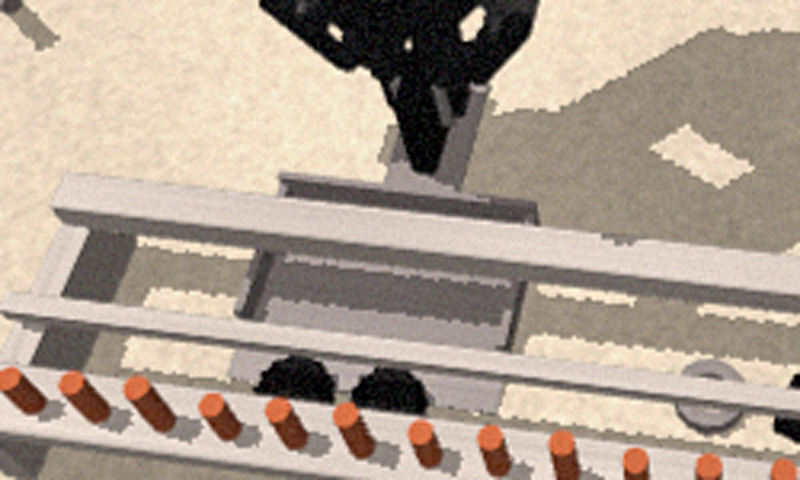

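The pan is under the riser and both caps rest at the rail with the edge starting under them. The force is about 10 N. I'll keep going.

Call:
send_rows:
  motion:
    - {"gripper": 5,"travel": [-3,0,0],"rotation": [0,0,0]}
    - {"gripper": 5,"travel": [-3,0,0],"rotation": [0,0,0]}
    - {"gripper": 5,"travel": [-3,0,0],"rotation": [0,0,0]}
    - {"gripper": 5,"travel": [-3,0,0],"rotation": [0,0,0]}
    - {"gripper": 5,"travel": [-3,0,0],"rotation": [0,0,0]}
    - {"gripper": 5,"travel": [-3,0,0],"rotation": [0,0,0]}

```text
t: 6.88
tcp_pos: [0.5956, -0.0935, 0.0204]
tool_rot: [-0.059, 0.998, 0.002, -0.008]
force: [-13.2, -0.8, 14.3]
finger_gap: 0.152
```

```bash
python3 - <<'E'
from h import *
th=np.radians(6.65); X=np.array([np.cos(th),np.sin(th)]); Y=np.array([-X[1],X[0]]); o=np.array([.645,-.003])
p,M=st(); print('tcp rack',(p[:2]-o)@X,(p[:2]-o)@Y)
E
```

```text
t 6.88 tcp [ 0.5956 -0.0935  0.0204] yaw 6.77 z [-0.0164  0.0029 -0.9999] F [-13.2  -0.8  14.3] gap 13.0
tcp rack -0.059522335553750326 -0.08413445574619605
```

Call:
send_rows:
  motion:
    - {"gripper": 5,"travel": [-3,0,0],"rotation": [0,0,0]}
    - {"gripper": 5,"travel": [-3,0,0],"rotation": [0,0,0]}
    - {"gripper": 5,"travel": [-3,0,0],"rotation": [0,0,0]}
    - {"gripper": 5,"travel": [-3,0,0],"rotation": [0,0,0]}
    - {"gripper": 5,"travel": [-3,0,0],"rotation": [0,0,0]}
    - {"gripper": 5,"travel": [0,0,0],"rotation": [0,0,0]}
    - {"gripper": 5,"travel": [0,0,0],"rotation": [0,0,0]}

```text
t: 7.47
tcp_pos: [0.6127, -0.0919, 0.0204]
tool_rot: [-0.059, 0.998, 0.001, -0.006]
force: [-10.4, -1.3, 12.3]
finger_gap: 0.156
```

```bash
python3 - <<'E'
from h import *
th=np.radians(6.65); X=np.array([np.cos(th),np.sin(th)]); Y=np.array([-X[1],X[0]]); o=np.array([.645,-.003])
p,M=st(); print('tcp rack',(p[:2]-o)@X,(p[:2]-o)@Y)
t=manip.snapshot('scene')[:,:,::-1].copy(); cv2.imwrite('pics/s4.png',t)
cv2.imwrite('pics/s4c.png',cv2.convertScaleAbs(cv2.resize(t[180:330,80:330],None,fx=3.2,fy=3.2,interpolation=cv2.INTER_CUBIC),alpha=1.6))
E
```

```text
t 7.47 tcp [ 0.6127 -0.0919  0.0204] yaw 6.76 z [-0.0122  0.0022 -0.9999] F [-10.4  -1.3  12.3] gap 13.3
tcp rack -0.042380327891436226 -0.0845541947886116
```

View pics/s4c.png

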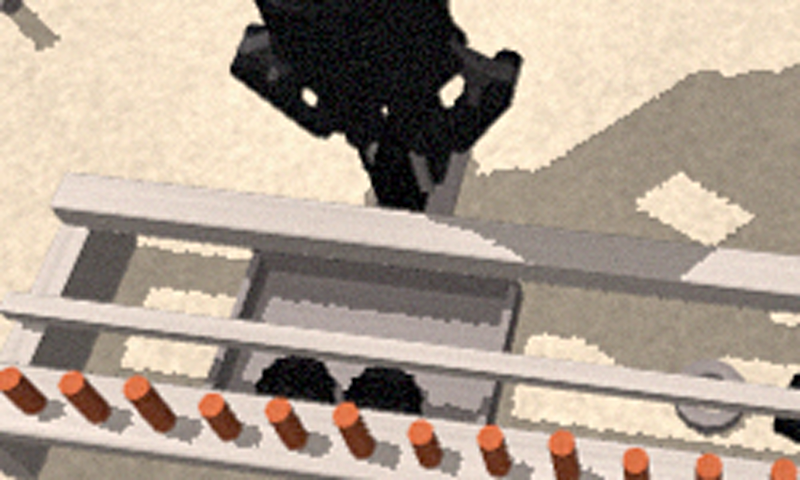

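Both caps are well inside the pan: the side walls reach past them and the rail is at their front. I'll draw the scoop out smoothly.

Call:
send_rows:
  motion:
    - {"gripper": 5,"travel": [2,0,0],"rotation": [0,0,0]}
    - {"gripper": 5,"travel": [3,0,0],"rotation": [0,0,0]}
    - {"gripper": 5,"travel": [5,0,0],"rotation": [0,0,0]}
    - {"gripper": 5,"travel": [7,0,0],"rotation": [0,0,0]}
    - {"gripper": 5,"travel": [9,0,0],"rotation": [0,0,0]}
    - {"gripper": 5,"travel": [10,0,0],"rotation": [0,0,0]}
    - {"gripper": 5,"travel": [10,0,0],"rotation": [0,0,0]}
    - {"gripper": 5,"travel": [10,0,0],"rotation": [0,0,0]}
    - {"gripper": 5,"travel": [10,0,0],"rotation": [0,0,0]}
    - {"gripper": 5,"travel": [10,0,0],"rotation": [0,0,0]}
    - {"gripper": 5,"travel": [10,0,0],"rotation": [0,0,0]}
    - {"gripper": 5,"travel": [10,0,0],"rotation": [0,0,0]}

```text
t: 8.52
tcp_pos: [0.5271, -0.1058, 0.0213]
tool_rot: [-0.058, 0.998, -0.002, 0.005]
force: [6.4, 0.1, 6.3]
finger_gap: 0.153
```

Call:
send_rows:
  motion:
    - {"gripper": 5,"travel": [10,0,0],"rotation": [0,0,0]}
    - {"gripper": 5,"travel": [10,0,0],"rotation": [0,0,0]}
    - {"gripper": 5,"travel": [10,0,0],"rotation": [0,0,0]}
    - {"gripper": 5,"travel": [10,0,0],"rotation": [0,0,0]}
    - {"gripper": 5,"travel": [10,0,0],"rotation": [0,0,0]}
    - {"gripper": 5,"travel": [8,0,0],"rotation": [0,0,0]}
    - {"gripper": 5,"travel": [6,0,0],"rotation": [0,0,0]}
    - {"gripper": 5,"travel": [4,0,0],"rotation": [0,0,0]}
    - {"gripper": 5,"travel": [2,0,0],"rotation": [0,0,0]}
    - {"gripper": 5,"travel": [0,0,0],"rotation": [0,0,0]}
    - {"gripper": 5,"travel": [0,0,0],"rotation": [0,0,0]}

```text
t: 9.43
tcp_pos: [0.4584, -0.1148, 0.0212]
tool_rot: [-0.058, 0.998, -0.003, 0.005]
force: [5.5, -0.5, 9.8]
finger_gap: 0.159
```

```bash
python3 - <<'E'
from h import *
th=np.radians(6.65); X=np.array([np.cos(th),np.sin(th)]); Y=np.array([-X[1],X[0]]); o=np.array([.645,-.003])
p,M=st(); print('tcp rack',(p[:2]-o)@X,(p[:2]-o)@Y)
t=manip.snapshot('scene')[:,:,::-1].copy(); cv2.imwrite('pics/s5.png',t)
cv2.imwrite('pics/s5c.png',cv2.convertScaleAbs(cv2.resize(t[130:330,80:330],None,fx=2.9,fy=2.9,interpolation=cv2.INTER_CUBIC),alpha=1.6))
E
```

```text
t 9.43 tcp [ 0.4584 -0.1148  0.0212] yaw 6.64 z [ 0.011  -0.0055 -0.9999] F [ 5.5 -0.5  9.8] gap 13.6
tcp rack -0.19832966925986004 -0.08942804064912185
```

View pics/s5c.png

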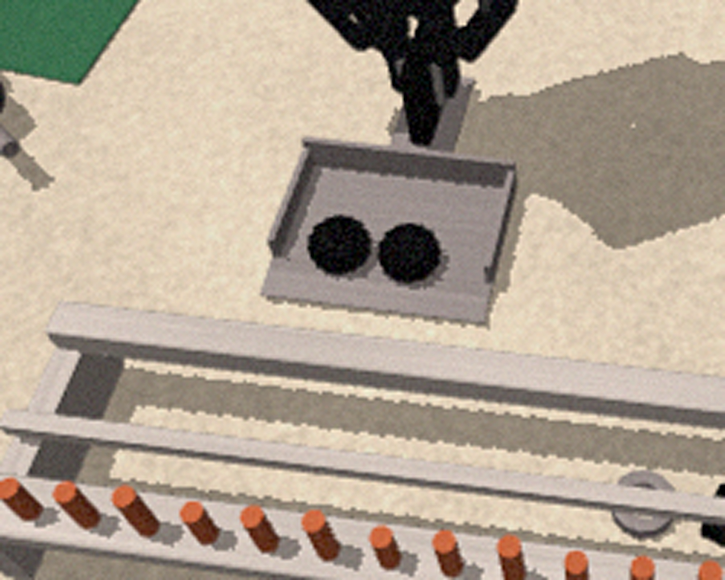

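Both caps are in the pan, and the whole scoop is out with its edge about 50 mm before the lip. I'll relieve the pressing force, then release and rise.

Call:
send_rows:
  motion:
    - {"gripper": 5,"travel": [-2,0,-1],"rotation": [0,0,0]}
    - {"gripper": 5,"travel": [-1,0,-1],"rotation": [0,0,0]}
    - {"gripper": 5,"travel": [0,0,0],"rotation": [0,0,0]}
    - {"gripper": 5,"travel": [0,0,0],"rotation": [0,0,0]}
  newtons: 20

```text
t: 9.82
tcp_pos: [0.4553, -0.1114, 0.0209]
tool_rot: [-0.058, 0.998, 0.001, -0.001]
force: [-0.7, 0.6, -3.0]
finger_gap: 0.155
```

Call:
send_rows:
  motion:
    - {"gripper": 20,"travel": [0,0,0],"rotation": [0,0,0]}
    - {"gripper": 26,"travel": [0,0,0],"rotation": [0,0,0]}
    - {"gripper": 36,"travel": [0,0,0],"rotation": [0,0,0]}
    - {"gripper": 46,"travel": [0,0,0],"rotation": [0,0,0]}
    - {"gripper": 50,"travel": [0,0,0],"rotation": [0,0,0]}
    - {"gripper": 50,"travel": [0,0,-6],"rotation": [0,0,0]}
    - {"gripper": 50,"travel": [0,0,-15],"rotation": [0,0,0]}
    - {"gripper": 50,"travel": [0,0,-25],"rotation": [0,0,0]}
    - {"gripper": 50,"travel": [0,0,-30],"rotation": [0,0,0]}
    - {"gripper": 50,"travel": [0,0,-30],"rotation": [0,0,0]}
    - {"gripper": 50,"travel": [0,0,-30],"rotation": [0,0,0]}
    - {"gripper": 50,"travel": [0,0,-20],"rotation": [0,0,0]}

```text
t: 10.82
tcp_pos: [0.4571, -0.1124, 0.1804]
tool_rot: [-0.058, 0.998, -0.001, 0.002]
force: [0.6, -0.1, -0.2]
finger_gap: 0.584
```

Call:
send_rows:
  motion:
    - {"gripper": 50,"travel": [0,0,-10],"rotation": [0,0,0]}
    - {"gripper": 50,"travel": [0,0,0],"rotation": [0,0,0]}
    - {"gripper": 50,"travel": [0,0,0],"rotation": [0,0,0]}

```text
t: 11.07
tcp_pos: [0.4566, -0.1122, 0.188]
tool_rot: [-0.058, 0.998, -0.0, 0.001]
force: [-0.4, 0.8, -0.5]
finger_gap: 0.586
```

```bash
python3 - <<'E'
from h import *
st()
t=manip.snapshot('scene')[:,:,::-1].copy(); w=manip.snapshot('wrist')[:,:,::-1]
a=cv2.resize(t[120:330,80:340],(500,404),interpolation=cv2.INTER_CUBIC); b=cv2.resize(w[100:400,140:420],(300,321))
o=np.zeros((404,800,3),np.uint8); o[:,:500]=a; o[:321,500:]=b
cv2.imwrite('pics/f.png',cv2.convertScaleAbs(o,alpha=1.6))
th=np.radians(6.65); X=np.array([np.cos(th),np.sin(th)]); O=np.array([.645,-.003]); Y=np.array([-X[1],X[0]])
for bl in blobs(t,(150,190,250,240),45): 
    q=ray('scene',bl[1],.012)-O; print(bl[0],bl[1].round(1),'rack',(q@X).round(4),(q@Y).round(4))
E
```

```text
t 11.07 tcp [ 0.4566 -0.1122  0.188 ] yaw 6.67 z [ 1.4e-03 -8.0e-04 -1.0e+00] F [-0.4  0.8 -0.5] gap 50.0
113 [182.8 203.6] rack -0.0994 -0.1462
40 [241.2 190.6] rack -0.1405 -0.0532
355 [199.8 214.6] rack -0.0808 -0.1114
356 [223.7 217.3] rack -0.0809 -0.0705
```

View pics/f.png

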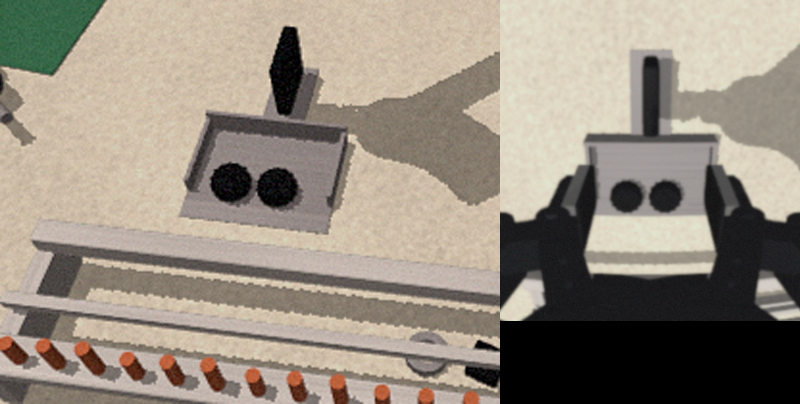

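The scoop lies flat in front of the riser with both caps in the pan, and the gripper is clear above it. I'm handing in the job.

```bash
python3 -c "
from station import manip
print(manip.sign_off())"
```

```text
the job is handed in; nothing more can be done
None
```

Both caps are now on the scoop, which lies flat on the bench in front of the riser, and I've handed the job in. I gripped the scoop by its fin, turned it to match the riser and lined it up with the caps. I then slid it under the lip until both caps rode up against the stop rail, drew it straight out and let go.

- **Last pictures:** both caps sit inside the pan, about 81 mm in front of the lip. The scoop's edge is about 50 mm clear of the lip. The ring and the plug look unmoved.
- **Gripper:** it hung open about 19 cm above the bench with almost no force on it, and the fingers only ever held the fin.
- **Limits:** the wrist force readings stayed below 20 N, and it took about 11 s of the 48 s allowed.
- **What disagreed:** the top view was hidden by the arm, so I checked with the scene and wrist cameras instead. My estimates of the lip position differed by about 3–6 mm. The tool tilted up to 1.5° while pushing, but straightened again before release.

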